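Draw the parts carrier out of its brass canister

TASK

Take the draw-hook from its stand, hook the wire loop of the parts carrier that stands deep in one of the three brass canisters, and draw the carrier out with the hook, keeping your fingers off it. Stand it upright in the middle of the round cork mat on the marble slab without dropping it, unhook it, and hang the hook back in its stand.

Things in the scene. Friction and masses are not known exactly. Their poses are not given: they have to be found in the camera images.
- hook_handle (a point): Draw-hook, 120 g, hanging upright in its stand. Point: centre of its wooden handle, 22 x 22 mm square (flats across x and y), 64 mm tall; z up, x the way the hook points. Below it: a brass disc collar (50 mm across, underside 38 mm below the point), then a 5 mm steel shank on the handle's axis, ending in a flat J towards +x.
- hook_throat (a point): Bottom of the J's throat, where a bar comes to rest: on the upper side of the 5 mm round bar, 120 mm below the handle's centre and 12 mm to +x of the shank's axis (same axes as the handle). The J's underside is 5 mm below this point; its tip, 12 mm farther to +x, rises 15.5 mm above this point.
- loop_top (a point): Parts carrier, 0.2 kg: copper disc, 80 mm across, 22 mm thick, with a fixed arched loop of 5 mm steel wire in its y-z plane, 39 mm wide inside; hook it along x from either side. Point: middle of the loop's top bar, on the wire's centre line, 42 mm above the disc's upper face, 64 mm above its underside. z up. Loose in a fixed canister, within 3 mm of its axis.
- canister: The fixed brass canister that holds the carrier: bore 92 mm, outside 100 mm, rim 115 mm above the table, inner floor 6 mm up. Origin: centre of its underside, on the bore's axis, z up. Of two like canisters beside it, one holds a like disc with a round knob, one a bare disc, both fixed and not wanted.
- cork_mat (a point): Round cork mat, 130 mm across, fixed on the near half of a marble slab (360 x 220 mm). Point: centre of its top face, 21 mm above the table. A glass oil lamp (80 mm across, 70 mm tall) stands on the slab, about 160 mm to the mat's +x.
- stand_seat (a point): Hook stand, fixed: brass fork on a post. Point: in the middle of its slot, level with the fork's top face, 102 mm above the table. The slot is 24 mm wide and runs along x, from 30 mm behind the point to its open end 45 mm to +x. The collar rests on the prongs, the J hangs below pointing to +x and passes straight up or down through the slot. Base 8 mm thick.
Not all that is in view belongs to the job. What is shaped like the part that bears stand_seat but purple is not meant.

How it is judged:
By the outcome, as a careful person would: the job done as asked, in the order asked, and still so for the second after the job is handed in, with the robot touching nothing.
It also fails if it takes over 69 s, if anything falls off the work surface, if the arm or the gripper's body presses on something with over 40 N, if the wrist force passes 120 N, or if a joint passes its speed limit or range.

ROBOT

A 7-joint arm with a two-finger parallel gripper is mounted at the origin on the work surface. World frame = base frame: x ahead of the robot, y to its left, z up, the work surface at z = 0. Lengths are in m, angles in rad, forces in N, time in s.
With the tool pointing down it reaches from about 0.4 to 0.875 m from the base axis. Payload 6.5 kg.
Tool frame: the origin (TCP) lies at the very end of the fingers, on their centre line; the grasp point (between the pads) lies 19 mm behind it; y points along the fingers, x is the direction in which the jaws open and shut, and the axes are right-handed (so a half turn about y gives the same grasp; the last joint's range is limited). The gripper opens to 88 mm and grips with 3 to 60 N. Pads are 18 mm wide; open, the fingers measure 123 mm over their backs; the gripper's body (75 mm by 187 mm) begins 45 mm behind the grasp point.
Start: joints at [-1.348, 0.536, -0.004, 1.538, 0.003, 1.067, -0.071], TCP at [0.185, 0.623, 0.239] pointing down, gripper open.
Joint ranges: [-2.7, 2.7], [-0.37, 2.16], [-1.27, 1.26], [0.24, 2.4], [-1.31, 4.45], [0.19, 1.91], [-2.76, 2.76]. Speed limits (rad/s): [2.39, 2.39, 3.14, 3.14, 3.14, 3.14, 3.14].

INTERFACE

Orientations are given as a unit quaternion [w, x, y, z].
In Python, from workcell import monitor, cams, workorder, nets gives the robot as it stands.
- The arm moves only by the shell command python3 -m inch 'ROWS' [FORCE]. ROWS is a JSON object of lists of equal length, an entry for each row: "jaw": the closure, from 0 (fully open) to 1 (shut); "offset": the shift along the world's x, y, z in m, a list of three; "turn": the turn about the world's z in rad. A call has 1 to 12 rows; each row shifts and turns the commanded pose from where the row before left it; what a row does not reach is not made up. A row lasts 1/10 s, in which the tool goes at most 50 mm and 8.59 degrees, less where a joint would pass 70% of its speed; a pose out of reach is approached as far as the arm can. A call with a gripper value outside its range is refused whole. The fingers move at their own pace and stop on an object; FORCE is the grip in N (left out, the last holds). Time passes only in rows, so rows that do not move let the fingers close. It gives the time, the measured TCP pose, the force and the opening at its end, in the units of the state.
- monitor.get_state(): the state, without advancing time (a new reading comes with each control period).
- cams.get_image(name): name is "scene" or "top" or "wrist"; returns the picture (480x640x3 uint8, blue, green, red); there is no depth.
- cams.calibration(name): a dict with "fx", "fy", "cx", "cy" (pixels), "k1" (the pictures are not rectified: a ray, as slopes to the right and down, at radius r is drawn at 1 + k1 r^2 times it, then the intrinsics apply), "cam_to_world" (4x4, takes a point from camera to world coordinates); the wrist camera has in their place "hand_eye" (4x4, takes a point from camera to tool coordinates, whose origin is the TCP and whose axes are the tool frame's). Camera axes: x right, y up, looking along -z (the intrinsics and any distortion apply to the point x, -y, -z); pixel columns grow to the right and rows downward; lengths in m; the calibration is good to about 2 mm. A picture is of the moment at which its call begins: read the wrist's pose just before it. calibration takes no time and is no camera call.
- workorder.job_done(): hands the job in, once; it reports no verdict.
Trained networks look in the newest picture that a camera, given by its name, has taken for a name from the list of things; names that differ only in an ending like _2 or _b are one class to them, and where a whole thing is asked for, a point or a joint stands for the part that bears it (a point fixed in the world has none). Each returns a list of dicts, best first, with "confidence" (0 to 1); they miss things now and then, are a little off and sometimes report something else, mostly with a low value. They report only what shows in the picture. A call takes as long as a camera call. They do not tell look-alikes from the thing itself.
- nets.look_for(target, camera): "extent" ([left, top, right, bottom] as shares, 0 to 1, of the picture: columns of its width, rows of its height, round what is visible of it).
The state is a dict: "clock": time; "joint_positions": joint angles; "joint_vel": joint speeds; "joint_efforts": joint torques, N m; "position": TCP position; "tool_rot": TCP orientation; "ft_force": force on the tool from outside, world axes, zero at the start; "ft_torque": the same for the moment, N m; "gripper_width": opening from 0.0 (shut) to 1.0 (fully open).
Only numpy, scipy, OpenCV 4.12 (cv2) and the standard library are available. Lean on these libraries where they do the work, as an engineer would, in place of code of your own. Each camera call takes 0.05 s, during which the arm holds its last target. There are 200 camera calls.

## Working session

There is one attempt and no reset: what is moved stays moved. The work goes in short steps, Python scripts to look and compute and a shell command to move; the robot and the scene stay as the last step left them, time stands still between calls to the robot, and variables do not carry over. Pictures are saved under pics/ and viewed, about 8 in all and at most 12, crops included, and the job is handed in when it is done.

```bash
mkdir -p pics
cat > h.py <<'E'
import numpy as np, cv2, json
from workcell import monitor, cams, workorder, nets
from scipy.spatial.transform import Rotation as R
def cal(name):
    c=cams.calibration(name)
    if 'cam_to_world' in c: T=np.array(c['cam_to_world'])
    else:
        s=monitor.get_state(); W=np.eye(4); q=s['tool_rot']
        W[:3,:3]=R.from_quat([q[1],q[2],q[3],q[0]]).as_matrix(); W[:3,3]=s['position']; T=W@np.array(c['hand_eye'])
    return c,T
def snap(name,fn=None):
    ct=cal(name); im=cams.get_image(name)
    if fn: cv2.imwrite('pics/'+fn,im)
    return im,ct
def ray(ct,u,v):
    c,T=ct; K=np.array([[c['fx'],0,c['cx']],[0,c['fy'],c['cy']],[0,0,1.]])
    p=cv2.undistortPoints(np.array([[[u,v]]],float),K,np.array([c['k1'],0,0,0.]))[0,0]
    return T[:3,3],T[:3,:3]@np.array([p[0],-p[1],-1])
def atz(ct,u,v,z):
    o,d=ray(ct,u,v); return o+d*(z-o[2])/d[2]
def proj(ct,P):
    c,T=ct; q=np.linalg.inv(T)@np.append(P,1); x,y=q[0]/-q[2],-q[1]/-q[2]; f=1+c['k1']*(x*x+y*y)
    return np.array([c['fx']*x*f+c['cx'],c['fy']*y*f+c['cy']])
def tri(obs):
    A=np.zeros((3,3));b=np.zeros(3)
    for ct,u,v in obs:
        o,d=ray(ct,u,v); d=d/np.linalg.norm(d); M=np.eye(3)-np.outer(d,d); A+=M;b+=M@o
    return np.linalg.solve(A,b)
def look(t,cam,n=3):
    return [(round(r['confidence'],2),[round(e*s,1) for e,s in zip(r['extent'],(640,480,640,480))]) for r in nets.look_for(t,cam)[:n]]
E
python3 - <<'E'
from h import *
s=monitor.get_state(); print({k:np.round(v,3) for k,v in s.items()})
ims=[]
for n in('scene','top'):
    im,ct=snap(n,n+'0.png'); print(n,ct[1][:3,3].round(3))
    for t in('hook_handle','loop_top','canister','cork_mat','stand_seat','hook_throat'): print(t,look(t,n,4))
E
```

```text
{'clock': np.float64(0.0), 'joint_positions': array([-1.348,  0.537, -0.004,  1.539,  0.003,  1.067, -0.071]), 'joint_vel': array([-0.001, -0.001, -0.001,  0.002,  0.001,  0.   , -0.002]), 'joint_efforts': array([-1.0000e-03, -5.7099e+01,  9.9100e-01, -2.5160e+01, -5.6000e-02,
        1.8000e-02,  0.0000e+00]), 'position': array([0.185, 0.622, 0.238]), 'tool_rot': array([-0.566,  0.567,  0.422, -0.423]), 'ft_force': array([ 0.455,  0.229, -0.225]), 'ft_torque': array([0.006, 0.037, 0.033]), 'gripper_width': np.float64(1.0)}
scene [ 1.075 -0.654  1.017]
hook_handle [(0.6, [271.8, 303.7, 297.8, 352.4])]
loop_top [(0.66, [358.4, 321.7, 380.4, 325.8]), (0.55, [417.8, 184.0, 555.4, 294.0])]
canister [(0.7, [346.5, 290.3, 392.7, 360.2])]
cork_mat [(0.84, [415.0, 182.9, 558.7, 290.8])]
stand_seat [(0.92, [145.5, 309.0, 210.6, 383.0]), (0.72, [184.8, 207.5, 241.4, 274.1]), (0.63, [253.9, 305.7, 318.3, 375.8])]
hook_throat [(0.94, [271.5, 304.5, 291.1, 353.5])]
top [ 0.199 -0.099  1.188]
hook_handle [(0.75, [420.5, 166.4, 440.9, 195.5])]
loop_top [(0.91, [329.0, 142.6, 363.5, 165.1]), (0.42, [69.7, 110.1, 195.3, 270.2])]
canister [(0.85, [324.5, 123.8, 368.5, 183.8])]
cork_mat [(0.67, [68.5, 110.0, 195.3, 270.2]), (0.2, [421.7, 165.8, 443.7, 195.8])]
stand_seat [(0.9, [392.2, 332.0, 439.9, 393.0]), (0.69, [393.1, 162.1, 454.5, 229.3]), (0.56, [490.5, 226.5, 545.0, 285.1])]
hook_throat [(0.59, [421.7, 167.9, 442.7, 196.5])]
```

View pics/scene0.png

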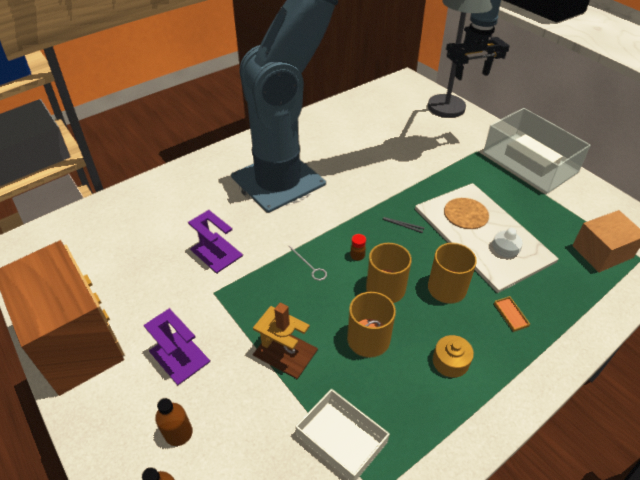

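View pics/top0.png

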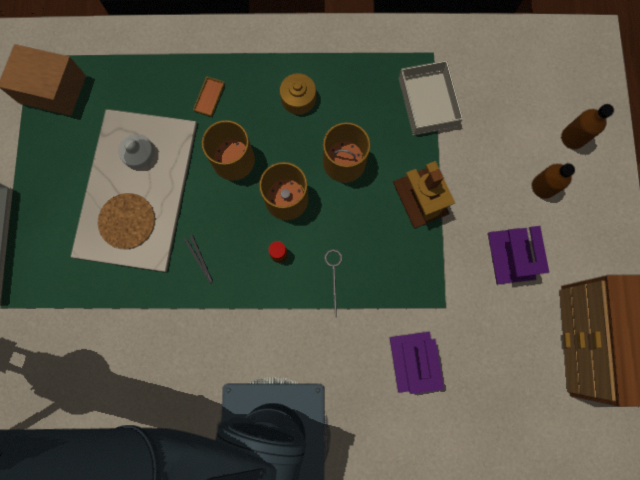

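The pictures show the loop in the canister at top (346,153) / scene (371,323), the hook in the yellow stand at top (433,178) / scene (282,315), and the mat at top (126,221). Next I triangulate and enlarge the details.

Run:
```python
from h import *
a=cv2.imread('pics/scene0.png'); b=cv2.imread('pics/top0.png')
S=cal('scene');T=cal('top')
print('handle tri',tri([(S,282,314),(T,434,174)]), 'top', proj(T,[0.6,-0.3,0.1]))
for n,u,v in(('S',282,306),):print(n,atz(S,u,v,.17))
print('handle top via top',atz(T,434,172,.172))
print('loop',tri([(S,371,323),(T,346,153)]),atz(T,346,153,.07))
g=cv2.cvtColor(b,cv2.COLOR_BGR2HSV)
print('mat',atz(T,126.5,221,.021),atz(S,466.5,213,.021))
print('lamp',atz(T,135,152,.06))
print('canister rim top', atz(T,346,150,.115),atz(S,371,309,.115))
c1=cv2.resize(a[290:385,240:320],(400,475),interpolation=3)
c2=cv2.resize(b[155:235,385:465],(400,400),interpolation=3)
c3=cv2.resize(b[115:195,315:380],(390,480),interpolation=3)[:475]
out=np.zeros((480,800,3),np.uint8); out[:475,:400]=c1; out[:400,400:]=c2
cv2.imwrite('pics/crop1.png',out)
```

```text
handle tri [ 0.52782985 -0.33276988  0.15550962] top [412.64334467 150.18183529]
S [ 0.51935269 -0.3284333   0.17      ]
handle top via top [ 0.52776082 -0.3275291   0.172     ]
loop [ 0.60842351 -0.15746501  0.06304463] [ 0.6048527  -0.15848477  0.07      ]
mat [0.46406605 0.33616156 0.021     ] [0.46889542 0.33561717 0.021     ]
lamp [0.61355169 0.31304082 0.06      ]
canister rim top [ 0.59520363 -0.15617004  0.115     ] [ 0.60677446 -0.15878954  0.115     ]
```

View pics/crop1.png

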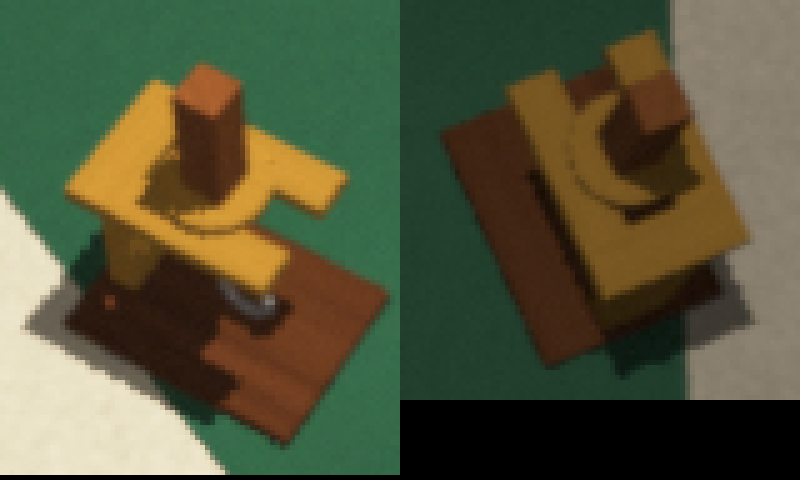

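```bash
python3 - <<'E'
from h import *
s=monitor.get_state();q=s['tool_rot'];M=R.from_quat([q[1],q[2],q[3],q[0]]).as_matrix()
print(M.round(3),'jaw yaw',np.arctan2(M[1,0],M[0,0])); c,T=cal('wrist'); print(np.array(c['hand_eye']).round(3),c['fx'],T.round(3))
E
python3 -m inch '{"jaw":[0,0,0,0,0,0,0,0,0,0,0,0],"offset":[[0.01,-0.02,0.02],[0.02,-0.035,0.02],[0.02,-0.04,0.02],[0.02,-0.04,0.01],[0.02,-0.04,0.01],[0.02,-0.04,0.01],[0.02,-0.04,0.01],[0.02,-0.04,0],[0.02,-0.04,0],[0.02,-0.04,0],[0.02,-0.04,0],[0.02,-0.04,0]],"turn":[0,0,0,0,0,0,0,0,0,0,0,0]}'
```

```text
[[ 0.285  0.    -0.959]
 [ 0.959  0.     0.285]
 [ 0.    -1.    -0.   ]] jaw yaw 1.2820710652323564
[[ 1.     0.     0.001  0.   ]
 [ 0.001  0.28  -0.96  -0.146]
 [-0.001  0.96   0.28   0.072]
 [ 0.     0.     0.     1.   ]] 384.7051118859446 [[ 0.285 -0.92  -0.268  0.116]
 [ 0.958  0.274  0.081  0.644]
 [-0.001 -0.28   0.96   0.385]
 [ 0.     0.     0.     1.   ]]
clock: 1.9
position: [0.4157, 0.1663, 0.3391]
tool_rot: [0.567, -0.567, -0.423, 0.422]
ft_force: [1.0, 1.1, -0.3]
gripper_width: 1.001
```

```bash
python3 -m inch '{"jaw":[0,0,0,0,0,0,0,0,0,0],"offset":[[0.018,-0.04,0],[0.018,-0.04,0],[0.018,-0.04,0],[0.018,-0.04,0],[0.018,-0.04,0],[0.018,-0.04,0],[0.018,-0.04,0],[0.018,-0.04,0],[0,0,0],[0,0,0]],"turn":[0,0,0,0,0,0,0,0,0,0]}'
python3 - <<'E'
from h import *
im,ct=snap('wrist','w1.png'); 
for t in('loop_top','canister','hook_handle','stand_seat'):print(t,look(t,'wrist'))
s=monitor.get_state(); print(s['position'],s['joint_positions'].round(2),s['ft_force'])
E
```

```text
clock: 2.9
position: [0.559, -0.1528, 0.3385]
tool_rot: [0.567, -0.567, -0.422, 0.422]
ft_force: [0.3, -0.3, -0.3]
gripper_width: 0.997
loop_top [(0.78, [296.5, 205.6, 363.7, 260.6])]
canister [(0.76, [283.5, 184.2, 382.0, 297.2])]
hook_handle [(0.73, [88.1, 194.1, 166.6, 249.1])]
stand_seat [(0.89, [83.0, 136.2, 234.2, 269.5]), (0.64, [295.7, 204.1, 361.7, 259.5]), (0.57, [2.2, 111.7, 38.2, 190.1])]
[ 0.55909329 -0.15045114  0.3388582 ] [-0.23  0.35  0.55  1.64 -0.19  1.21  1.65] [-0.43184633 -0.70356759  0.17205353]
```

View pics/w1.png

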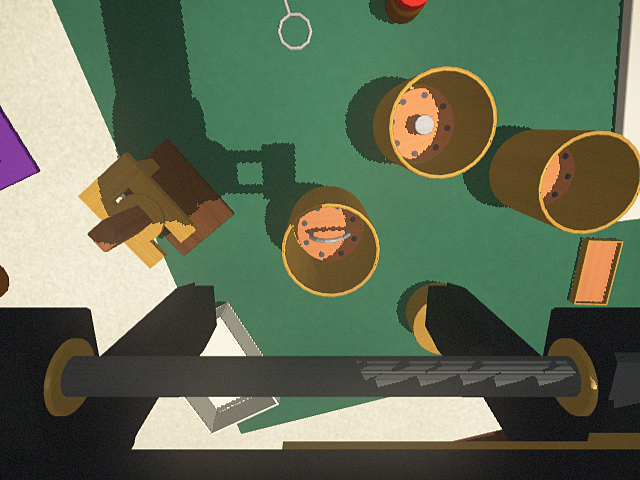

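The wrist view shows the canister rim centred near (331,250), the loop around (326,237), and the hook's handle end near (105,236). I fit these with a projected model overlay.

Run:
```python
from h import *
im=cv2.imread('pics/w1.png'); ct=cal('wrist')
print('rim c', atz(ct,331,249.5,.115), 'loop',atz(ct,328,238,.07),'handle top',atz(ct,105,236,.172))
for z,a,b in((.07,(308,240),(348,237)),):
    d=atz(ct,*b,z)-atz(ct,*a,z); print('bar',d,np.arctan2(d[1],d[0])-np.pi/2)
k=8
c1=cv2.resize(im[195:265,285:370],None,fx=k,fy=k,interpolation=3)[:, :]
cv2.imwrite('pics/crop2.png',c1); print(c1.shape)
```

```text
rim c [ 0.608333   -0.15395967  0.115     ] loop [ 0.60873042 -0.15636678  0.07      ] handle top [ 0.52431558 -0.33042256  0.172     ]
bar [0.00936742 0.04410728 0.        ] -0.20926876135797734
(560, 680, 3)
```

View pics/crop2.png

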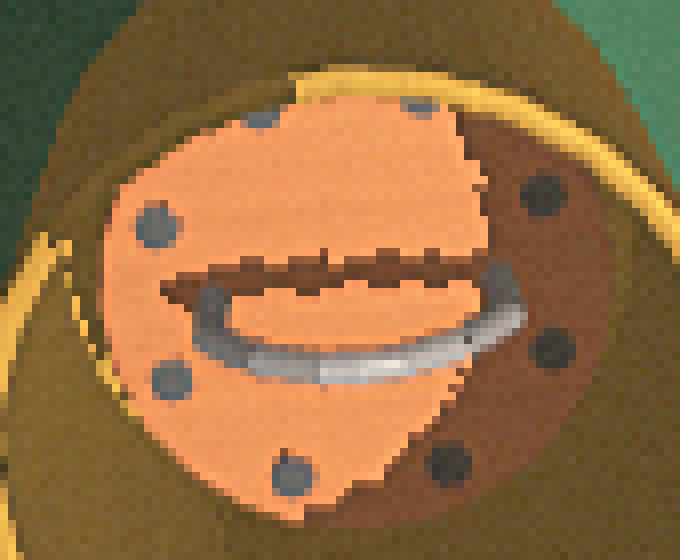

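Run:
```python
from h import *
ct=cal('wrist')
P=lambda x,y,z:atz(ct,285+x/8,195+y/8,z)
for n,a,b,z in(('feet',(213,285),(497,265),.03),('shoulder',(200,335),(520,318),.055)):
    A,B=P(*a,z),P(*b,z);d=B-A;print(n,(A+B)/2,np.linalg.norm(d),np.arctan2(d[1],d[0])-np.pi/2)
print('top',P(360,368,.0705)); 
# mid tri with scene
print(tri([(ct,330,241),(cal('scene'),371,322)]))
print('handle center', tri([(ct,105,236),(cal('scene'),282.2,307),(cal('top'),437.2,174.5)]))
S=cal('scene'); 
for c in((600,330),(660,100)): pass
T=cal('top'); Q=lambda x,y,z:atz(T,385+(x-400)/5,155+y/5,z)
for a,b in(((603,298),(508,90)),((748,240),(655,35)),((603,298),(748,240))):
    d=Q(*b,.102)-Q(*a,.102);print(np.arctan2(d[1],d[0]),np.linalg.norm(d))
A,B=Q(603,298,.102),Q(748,240,.102);print('fork back mid',(A+B)/2)
```

```text
feet [ 0.61009404 -0.15426188  0.03      ] 0.043554691835084904 -0.21452025283903264
shoulder [ 0.61113673 -0.15437447  0.055     ] 0.04655675418017812 -0.23209476070308832
top [ 0.61260306 -0.15515544  0.0705    ]
[ 0.61161642 -0.15648241  0.07028978]
handle center [ 0.52340124 -0.33157328  0.17226803]
0.38414591644790475 0.09794332041925086
0.3711727318408066 0.09688407529525839
-1.1892553915420254 0.06688694225825735
fork back mid [ 0.46992187 -0.35264838  0.102     ]
```

```bash
python3 -m inch '{"jaw":[0,0,0,0,0,0,0,0,0],"offset":[[-0.005,-0.026,-0.01],[-0.005,-0.026,-0.01],[-0.005,-0.026,-0.01],[-0.005,-0.026,-0.01],[-0.005,-0.026,-0.01],[-0.005,-0.026,-0.01],[-0.005,-0.024,-0.01],[0,0,0],[0,0,0]],"turn":[-0.129,-0.129,-0.129,-0.129,-0.129,-0.129,-0.129,0,0]}'
python3 - <<'E'
from h import *
im,ct=snap('wrist','w2.png'); print(look('hook_handle','wrist'),look('stand_seat','wrist'))
s=monitor.get_state(); print(s['position'],s['joint_positions'].round(2));print(cal('wrist')[1].round(3))
E
```

```text
clock: 4.05
position: [0.5243, -0.3311, 0.2687]
tool_rot: [0.695, -0.694, -0.134, 0.134]
ft_force: [0.8, 0.6, 1.0]
gripper_width: 1.001
[(0.62, [286.1, 192.9, 350.5, 258.5])] [(0.71, [83.9, 264.8, 184.2, 348.8]), (0.68, [0.0, 3.6, 39.4, 95.3]), (0.59, [251.5, 154.2, 379.8, 259.4])]
[ 0.52516711 -0.33029657  0.26917212] [-0.02  0.55  0.74  1.62 -0.4   1.13  1.21]
[[ 0.928 -0.357 -0.105  0.498]
 [ 0.373  0.891  0.26  -0.263]
 [ 0.001 -0.281  0.96   0.415]
 [ 0.     0.     0.     1.   ]]
```

View pics/w2.png

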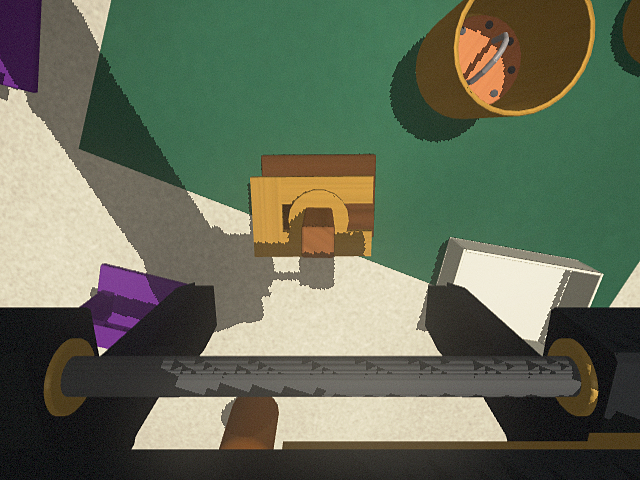

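Run:
```python
from h import *
ct=cal('wrist'); h=atz(ct,318.5,240,.172); print(h, atz(ct,318.5,219,.108))
a,b=atz(ct,251,178,.102),atz(ct,375,176.5,.102); d=b-a; print('yaw',np.arctan2(d[1],d[0]),np.linalg.norm(d))
a,b=atz(ct,303,256,.172),atz(ct,334,255.5,.172); d=b-a; print('yaw',np.arctan2(d[1],d[0]),np.linalg.norm(d))
print(h-monitor.get_state()['position'])
```

```text
[ 0.52412696 -0.33113919  0.172     ] [ 0.52431082 -0.33230106  0.108     ]
yaw 0.39380929561192235 0.10059901825061808
yaw 0.39860433420572194 0.020712580830626725
[-0.00104016 -0.00084262 -0.09717212]
```

```bash
python3 -m inch '{"jaw":[0,0,0,0,0,0.5,1,1,1,1,1,1],"offset":[[-0.001,-0.001,-0.03],[0,0,-0.03],[0,0,-0.03],[0,0,-0.03],[0,0,-0.025],[0,0,0],[0,0,0],[0,0,0],[0,0,0],[0,0,0],[0,0,0],[0,0,0]],"turn":[0.008,0,0,0,0,0,0,0,0,0,0,0]}' 40
python3 - <<'E'
from h import *
s=monitor.get_state(); print(s['position'],s['gripper_width']*88,s['ft_force'])
E
```

```text
clock: 5.4
position: [0.5232, -0.333, 0.124]
tool_rot: [-0.694, 0.694, 0.136, -0.136]
ft_force: [-0.3, -0.6, -0.4]
gripper_width: 0.387
[ 0.52324268 -0.3329628   0.12400397] 34.03394696999688 [-0.29999198 -0.62304798 -0.38355218]
```

Still closing; let the fingers finish.

```bash
python3 -m inch '{"jaw":[1,1,1,1,1],"offset":[[0,0,0],[0,0,0],[0,0,0],[0,0,0],[0,0,0]],"turn":[0,0,0,0,0]}' 40
python3 - <<'E'
from h import *
s=monitor.get_state(); print(s['position'],s['gripper_width']*88,s['ft_force'])
E
```

```text
clock: 5.9
position: [0.5231, -0.3329, 0.1237]
tool_rot: [-0.694, 0.694, 0.136, -0.136]
ft_force: [-0.1, 0.3, 1.4]
gripper_width: 0.248
[ 0.52311041 -0.3329465   0.12374496] 21.854285137829088 [-0.06460667  0.25692672  1.3983128 ]
```

```bash
python3 -m inch '{"jaw":[1,1,1,1,1,1],"offset":[[0,0,0.015],[0,0,0.025],[0,0,0.03],[0,0,0.03],[0,0,0.025],[0,0,0.015]],"turn":[0,0,0,0,0,0]}' 40
python3 -m inch '{"jaw":[1,1,1,1,1,1,1,1,1,1],"offset":[[0.0067,0.023,0],[0.0067,0.023,0],[0.0067,0.023,0],[0.0067,0.023,0],[0.0067,0.023,0],[0.0067,0.023,0],[0.0067,0.023,0],[0.0067,0.023,0],[0,0,0],[0,0,0]],"turn":[-0.0765,-0.0765,-0.0765,-0.0765,-0.0765,-0.0765,-0.0765,-0.0765,0,0]}' 40
python3 - <<'E'
from h import *
im,ct=snap('wrist','w3.png');snap('scene','s3.png')
s=monitor.get_state(); print(s['position'],s['gripper_width']*88,s['joint_positions'].round(2)); print(np.arctan2(ct[1][1,0],ct[1][0,0]))
a=cv2.imread('pics/s3.png')[200:400,250:480]; out=np.zeros((480,800,3),np.uint8); out[:,:440]=im[:,100:540]; out[:313,440:]=cv2.resize(a,(360,313),interpolation=3); cv2.imwrite('pics/c3.png',out)
E
```

```text
clock: 6.5
position: [0.5235, -0.3336, 0.2666]
tool_rot: [-0.693, 0.695, 0.137, -0.135]
ft_force: [0.4, -0.7, -1.1]
gripper_width: 0.248
clock: 7.5
position: [0.5765, -0.1488, 0.2636]
tool_rot: [-0.703, 0.703, -0.079, 0.078]
ft_force: [-0.6, -0.8, -0.6]
gripper_width: 0.244
[ 0.57608413 -0.15030708  0.26390336] 21.743972449077056 [-0.45  0.56  0.91  1.7  -0.48  1.12  0.37]
-0.2235624863431358
```

View pics/c3.png

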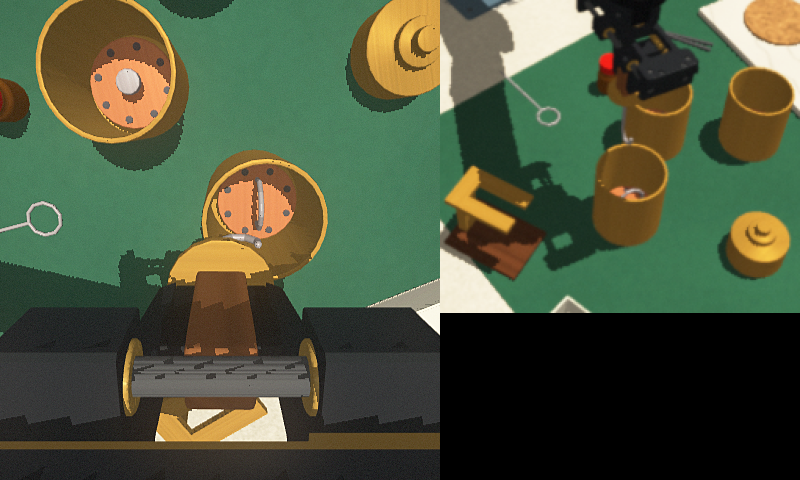

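Run:
```python
from h import *
ct=cal('wrist'); yaw=-.2236;X=np.array([np.cos(yaw),np.sin(yaw),0]);Y=np.array([-X[1],X[0],0])
p=np.array([.5761,-.1496,0])
print('tip pred',proj(ct,p+24*X/1000+[0,0,.1757]),'throat pred',proj(ct,p+12*X/1000+[0,0,.158]))
for L in([.6115,-.1552,.0725],[.6085,-.155,.0725]):
  L=np.array(L);print('loop pred',proj(ct,L),proj(ct,L+.0195*Y-[0,0,.02]),proj(ct,L-.0195*Y-[0,0,.02]),(L-p)@X,(L-p)@Y)
im=cv2.imread('pics/w3.png')[140:290,280:440]; cv2.imwrite('pics/c3b.png',cv2.resize(im,None,fx=4,fy=4,interpolation=3))
```

```text
tip pred [358.1159608  242.12292571] throat pred [338.04791585 234.56420061]
loop pred [360.48864071 205.67233535] [358.88815896 180.66819582] [357.86222711 221.49091807] 0.03576048674061165 0.002389055896069735
loop pred [357.14810292 206.19977032] [355.67636202 181.18478197] [354.74662376 221.97722977] 0.03279082195244748 0.0019188526996345382
```

View pics/c3b.png

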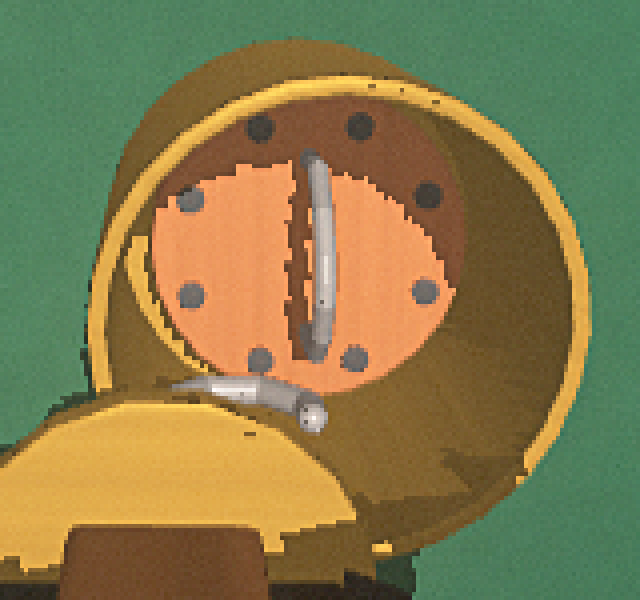

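```bash
python3 -m inch '{"jaw":[1,1,1,1,1,1,1,1],"offset":[[0,0,-0.02],[0,0,-0.025],[0,0,-0.025],[0,0,-0.02],[0,0,-0.014],[0,0,-0.01],[0,0,-0.004],[0,0,0]],"turn":[0,0,0,0,0,0,0,0]}' 40
python3 -m inch '{"jaw":[1,1,1,1,1,1,1],"offset":[[0.004,0,0],[0.004,-0.001,0],[0.004,0,0],[0.004,-0.001,0],[0.004,-0.001,0],[0.004,0,0],[0,0,0]],"turn":[0,0,0,0,0,0,0]}' 40
python3 -m inch '{"jaw":[1,1,1,1,1,1],"offset":[[0,0,0.007],[0,0,0.007],[0,0,0.007],[0,0,0.006],[0,0,0.006],[0,0,0]],"turn":[0,0,0,0,0,0]}' 40
python3 -c "
from h import *
for i in range(4):
    snap('wrist','w4.png'); print(monitor.get_state()['ft_force'])"
```

```text
clock: 8.4
position: [0.5767, -0.1492, 0.1458]
tool_rot: [-0.703, 0.703, -0.079, 0.079]
ft_force: [-0.4, 0.4, -0.8]
gripper_width: 0.244
clock: 9.1
position: [0.6013, -0.1519, 0.1457]
tool_rot: [-0.703, 0.703, -0.079, 0.079]
ft_force: [-1.3, -0.7, -1.1]
gripper_width: 0.247
clock: 9.7
position: [0.601, -0.152, 0.1796]
tool_rot: [0.703, -0.703, 0.079, -0.08]
ft_force: [0.1, -0.7, -2.7]
gripper_width: 0.246
[-0.24294099  0.80743393 -2.96869647]
[-0.12708328  0.60045827 -2.92939994]
[ 0.34924465  0.36600707 -1.9669938 ]
[-0.17875645  0.30603745 -2.40526581]
```

```bash
python3 -m inch '{"jaw":[1,1,1,1,1,1,1,1,1,1,1,1],"offset":[[0,0,0.005],[0,0,0.01],[0,0,0.013],[0,0,0.015],[0,0,0.015],[0,0,0.015],[0,0,0.015],[0,0,0.015],[0,0,0.015],[0,0,0.012],[0,0,0.008],[0,0,0.004]],"turn":[0,0,0,0,0,0,0,0,0,0,0,0]}' 40
python3 - <<'E'
from h import *
im,ct=snap('wrist','w5.png');a,_=snap('scene','s5.png')
s=monitor.get_state(); print(s['position'],s['ft_force'],s['gripper_width']*88)
a=a[130:400,250:520]; out=np.zeros((400,800,3),np.uint8); out[:,:400]=cv2.resize(im[:,80:560],(400,400)); out[:,400:]=cv2.resize(a,(400,400),interpolation=3); cv2.imwrite('pics/c5.png',out)
E
```

```text
clock: 11.1
position: [0.6009, -0.152, 0.3215]
tool_rot: [-0.703, 0.703, -0.079, 0.08]
ft_force: [0.5, -0.6, -3.0]
gripper_width: 0.246
[ 0.60080707 -0.1519708   0.32098283] [ 0.50536089  1.00602726 -3.21201207] 22.061513968371933
```

View pics/c5.png

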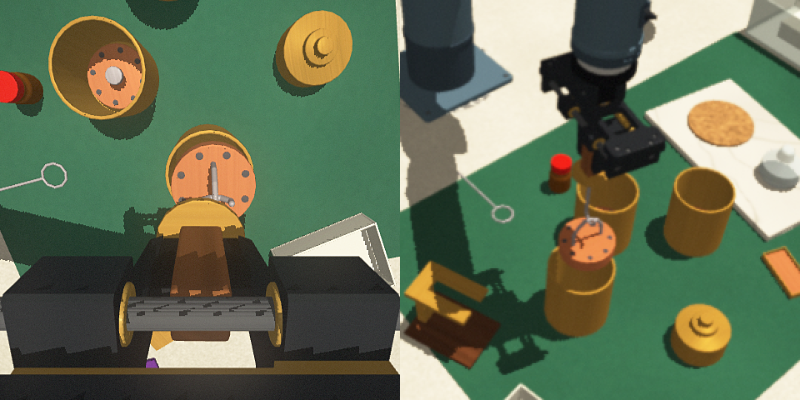

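```bash
python3 -m inch '{"jaw":[1,1,1,1,1,1,1,1,1],"offset":[[-0.001,0.004,0],[-0.003,0.009,0],[-0.004,0.013,0],[-0.005,0.018,0],[-0.007,0.023,0],[-0.008,0.027,0],[-0.009,0.029,0],[-0.009,0.029,0],[-0.009,0.029,0]],"turn":[0,0,0,0,0,0,0,0,0]}' 40
python3 -m inch '{"jaw":[1,1,1,1,1,1,1,1,1,1,1,1],"offset":[[-0.009,0.029,0],[-0.009,0.029,0],[-0.009,0.029,0],[-0.008,0.027,0],[-0.007,0.023,0],[-0.005,0.018,0],[-0.004,0.013,0],[-0.003,0.009,0],[-0.001,0.004,0],[0,0,0],[0,0,0],[0,0,0]],"turn":[0,0,0,0,0,0,0,0,0,0,0,0]}' 40
python3 - <<'E'
from h import *
im,ct=snap('wrist','w6.png'); print(look('cork_mat','wrist'))
s=monitor.get_state(); print(s['position'],s['ft_force'],s['gripper_width']*88,s['joint_positions'].round(2))
h=cv2.cvtColor(im,cv2.COLOR_BGR2HSV); m=cv2.inRange(h,(8,70,90),(22,200,255)); 
n,l,st,ce=cv2.connectedComponentsWithStats(m)
for i in np.argsort(-st[1:,4])[:4]+1: print(st[i],ce[i],atz(ct,*ce[i],.021))
E
```

```text
clock: 12.1
position: [0.5446, 0.031, 0.3203]
tool_rot: [0.703, -0.703, 0.079, -0.079]
ft_force: [-0.4, -0.3, -2.0]
gripper_width: 0.245
clock: 13.3
position: [0.491, 0.2091, 0.3208]
tool_rot: [-0.703, 0.703, -0.08, 0.08]
ft_force: [-1.2, -0.4, -2.2]
gripper_width: 0.247
[(0.78, [171.4, 0.0, 512.2, 186.2])]
[0.49093056 0.20936748 0.32078427] [-0.84716901 -0.03889172 -2.15091703] 21.806348593541667 [-1.25  0.37  0.99  1.79 -0.33  1.16 -0.38]
[  212    12   120   130 12216] [271.6125573   76.77783235] [0.4673493  0.33995167 0.021     ]
[  268   172   121   139 10278] [330.32671726 239.82097684] [0.48890514 0.14702907 0.021     ]
[ 397  210  122   98 6878] [448.79543472 261.08316371] [0.62489901 0.08752966 0.021     ]
[ 541  300   79   56 3100] [581.4883871  329.23483871] [ 0.78030108 -0.04487001  0.021     ]
```

View pics/w6.png

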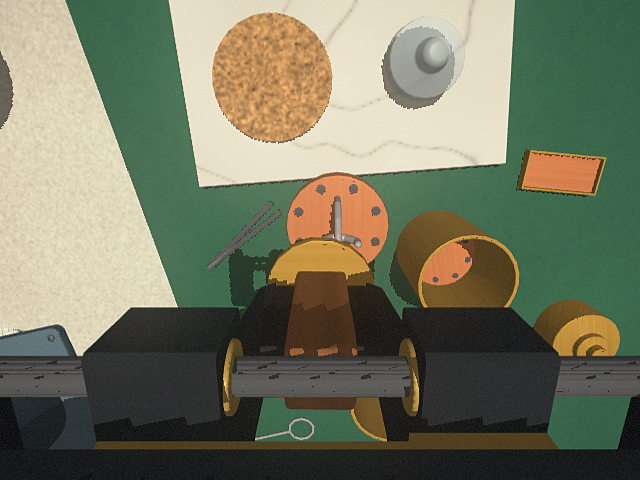

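```bash
python3 -m inch '{"jaw":[1,1,1,1,1,1,1,1,1,1,1,1],"offset":[[-0.001,0.004,0],[-0.002,0.009,0],[-0.004,0.0135,0],[-0.005,0.018,0],[-0.006,0.021,0],[-0.006,0.021,0],[-0.005,0.018,0],[-0.004,0.0135,0],[-0.002,0.009,0],[-0.001,0.004,0],[0,0,0],[0,0,0]],"turn":[0,0,0,0,0,0,0,0,0,0,0,0]}' 40
python3 -m inch '{"jaw":[1,1,1,1,1,1,1,1,1,1,1],"offset":[[0,0,-0.008],[0,0,-0.015],[0,0,-0.02],[0,0,-0.02],[0,0,-0.02],[0,0,-0.015],[0,0,-0.01],[0,0,-0.005],[0,0,0],[0,0,0],[0,0,0]],"turn":[0,0,0,0,0,0,0,0,0,0,0]}' 40
python3 - <<'E'
from h import *
im,ct=snap('wrist','w7.png'); b,T=snap('top','t7.png');a,S=snap('scene','s7.png')
s=monitor.get_state(); print(s['position'],s['ft_force'],s['gripper_width']*88)
out=np.zeros((560,800,3),np.uint8); out[:480,:400]=im[:,120:520]; out[:280,400:]=cv2.resize(a[130:270,400:600],(400,280),interpolation=3);out[280:560,400:]=cv2.resize(b[130:270,40:240],(400,280),interpolation=3); cv2.imwrite('pics/c7.png',out)
E
```

```text
clock: 14.6
position: [0.4551, 0.3401, 0.3208]
tool_rot: [-0.702, 0.703, -0.08, 0.08]
ft_force: [0.3, 0.2, -3.3]
gripper_width: 0.247
clock: 15.7
position: [0.4552, 0.3414, 0.2085]
tool_rot: [0.703, -0.702, 0.079, -0.08]
ft_force: [-0.2, -0.9, -2.8]
gripper_width: 0.248
[0.4549412  0.3412977  0.20819777] [-0.56549482  0.70089914 -2.4005819 ] 21.456134772163022
```

View pics/c7.png

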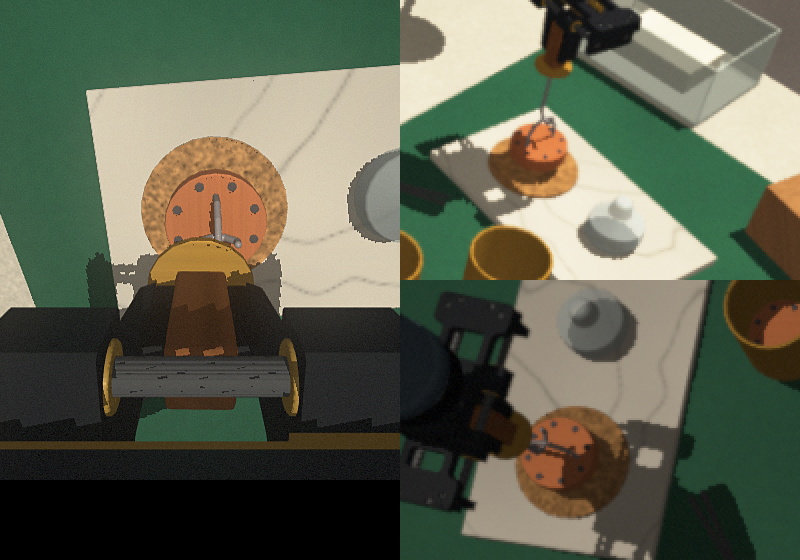

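Run:
```python
from h import *
ct=cal('wrist'); 
def fit(z,r,pts):
    from scipy.optimize import least_squares
    P=np.array([atz(ct,u+120,v,z)[:2] for u,v in pts]); f=least_squares(lambda p:np.hypot(*(P-p[:2]).T)-r,[.465,.338]); print(f.x,f.fun.round(4))
fit(.021,.065,[(141,207),(287,207),(214,136),(160,162),(268,162)])
fit(.065,.040,[(165,222),(268,222),(216.5,170),(180,187),(253,187)])
```

```text
[0.46588697 0.33627817] [-0.0005 -0.0002  0.0012 -0.0006 -0.001 ]
[0.46677697 0.33802984] [-0.0002 -0.      0.0009 -0.0005 -0.0008]
```

```bash
python3 -m inch '{"jaw":[1,1,1,1,1,1,1,1,1,1,1,1],"offset":[[-0.001,-0.0015,-0.004],[0,0,-0.005],[0,0,-0.004],[0,0,-0.003],[0,0,-0.002],[0,0,-0.002],[0,0,-0.002],[0,0,-0.002],[0,0,-0.002],[0,0,-0.003],[0,0,0],[0,0,0]],"turn":[0,0,0,0,0,0,0,0,0,0,0,0]}' 40
python3 -m inch '{"jaw":[1,1,1,1,1,1],"offset":[[0,0,-0.004],[0,0,-0.005],[0,0,-0.005],[0,0,-0.004],[0,0,0],[0,0,0]],"turn":[0,0,0,0,0,0]}' 40
python3 - <<'E'
from h import *
im,ct=snap('wrist','w8.png'); a,S=snap('scene','s8.png')
s=monitor.get_state(); print(s['position'],s['ft_force'],s['gripper_width']*88)
out=np.zeros((480,800,3),np.uint8); out[:480,:400]=im[:,120:520]; out[:480,400:]=cv2.resize(a[150:246,430:510],(400,480),interpolation=3); cv2.imwrite('pics/c8.png',out)
E
```

```text
clock: 17.05
position: [0.4537, 0.3395, 0.1787]
tool_rot: [-0.703, 0.703, -0.079, 0.079]
ft_force: [-0.7, 0.2, -1.5]
gripper_width: 0.245
clock: 17.65
position: [0.4537, 0.3395, 0.1606]
tool_rot: [-0.703, 0.703, -0.079, 0.079]
ft_force: [-0.2, 0.8, -0.8]
gripper_width: 0.245
[0.45387266 0.33961505 0.16086372] [ 0.71961185 -0.53777701 -1.22136292] 22.12053141392586
```

View pics/c8.png

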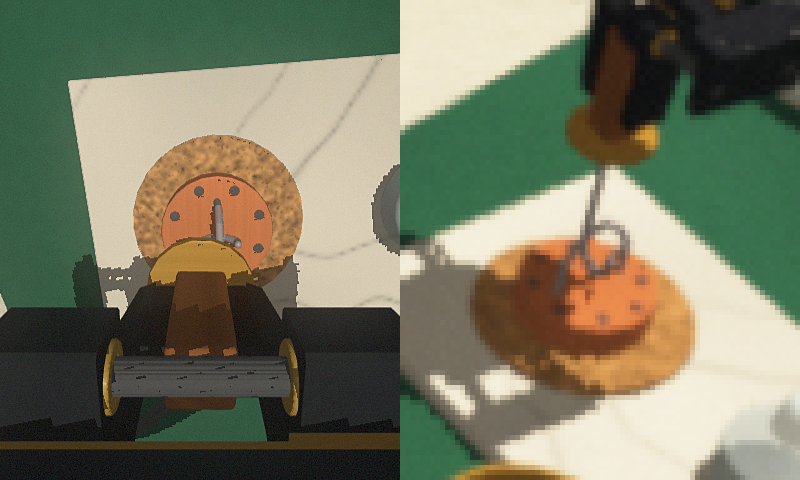

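```bash
python3 -m inch '{"jaw":[1,1,1,1,1,1,1,1],"offset":[[-0.003,0.001,0],[-0.004,0.001,0],[-0.004,0.001,0],[-0.004,0.001,0],[-0.004,0.001,0],[-0.004,0.0005,0],[-0.002,0,0],[0,0,0]],"turn":[0,0,0,0,0,0,0,0]}' 40
python3 -m inch '{"jaw":[1,1,1,1,1,1,1,1,1,1],"offset":[[0,0,0.005],[0,0,0.01],[0,0,0.01],[0,0,0.015],[0,0,0.02],[0,0,0.02],[0,0,0.02],[0,0,0.02],[0,0,0.01],[0,0,0]],"turn":[0,0,0,0,0,0,0,0,0,0]}' 40
python3 - <<'E'
from h import *
im,ct=snap('wrist','w9.png'); a,S=snap('scene','s9.png')
s=monitor.get_state(); print(s['position'],s['ft_force'],s['gripper_width']*88)
out=np.zeros((480,800,3),np.uint8); out[:480,:400]=im[:,120:520]; out[:480,400:]=cv2.resize(a[150:246,430:510],(400,480),interpolation=3); cv2.imwrite('pics/c9.png',out)
E
```

```text
clock: 18.55
position: [0.4284, 0.3451, 0.1607]
tool_rot: [-0.703, 0.703, -0.079, 0.079]
ft_force: [0.8, -0.8, -1.0]
gripper_width: 0.251
clock: 19.55
position: [0.4295, 0.3455, 0.2925]
tool_rot: [0.704, -0.702, 0.079, -0.08]
ft_force: [-0.0, -0.8, -1.5]
gripper_width: 0.244
[0.42841728 0.34501869 0.29043308] [-0.11542715  0.29188012 -1.80563602] 21.814803253604037
```

```bash
python3 - <<'E'
from h import *
for f,n,reg in(('w9.png','wrist',None),):
    im=cv2.imread('pics/'+f); ct=cal(n); h=cv2.cvtColor(im,cv2.COLOR_BGR2HSV)
    m=cv2.inRange(h,(5,120,140),(12,255,255)); k,l,st,ce=cv2.connectedComponentsWithStats(m)
    for i in np.argsort(-st[1:,4])[:3]+1: print(st[i],ce[i].round(1),atz(ct,*ce[i],.043))
print(look('loop_top','scene'),look('cork_mat','scene'),proj(cal('scene'),[.4655,.337,.085]))
E
python3 -m inch '{"jaw":[1,1,1,1,1,1,1,1,1],"offset":[[0.003,-0.02,0],[0.005,-0.035,0],[0.005,-0.038,0],[0.005,-0.038,0],[0.005,-0.038,0],[0.005,-0.038,0],[0.005,-0.038,0],[0.005,-0.038,0],[0.005,-0.038,0]],"turn":[0.034,0.034,0.034,0.034,0.034,0.034,0.034,0.034,0.034]}' 40
python3 -m inch '{"jaw":[1,1,1,1,1,1,1,1,1,1,1,1],"offset":[[0.005,-0.038,0],[0.005,-0.038,0],[0.005,-0.038,0],[0.005,-0.038,0],[0.005,-0.038,0],[0.005,-0.038,0],[0.005,-0.038,0],[0.005,-0.038,0],[0.005,-0.035,0],[0.005,-0.018,0],[0,0,0],[0,0,0]],"turn":[0.034,0.034,0.034,0.034,0.034,0.034,0.034,0.034,0.034,0,0,0]}' 40
python3 - <<'E'
from h import *
P=[];Y=[]
for i in range(6):
    im,ct=snap('wrist','w10.png'); s=monitor.get_state(); P.append(s['position']); Y.append(np.arctan2(ct[1][1,0],ct[1][0,0]))
print(np.mean(P,0),np.mean(Y),s['joint_positions'].round(2))
E
```

```text
[ 318  161   76   75 3628] [355.1 197.2] [0.4633293  0.33776264 0.043     ]
[ 597  259   43   34 1190] [619.9 275.6] [0.72929343 0.18743123 0.043     ]
[355 197   2  21  30] [355.7 206.9] [0.46187231 0.32757846 0.043     ]
[(0.76, [451.4, 195.0, 478.6, 221.6])] [(0.61, [415.7, 183.4, 559.9, 291.1])] [470.45773699 195.25869234]
clock: 20.65
position: [0.4712, 0.0226, 0.2902]
tool_rot: [-0.706, 0.707, 0.029, -0.03]
ft_force: [1.2, -0.0, -1.2]
gripper_width: 0.247
clock: 21.85
position: [0.5212, -0.3324, 0.2897]
tool_rot: [0.694, -0.693, -0.135, 0.136]
ft_force: [0.3, -0.0, -1.4]
gripper_width: 0.247
[ 0.52189874 -0.33151471  0.29037374] 0.3873118817963764 [-0.08  0.55  0.85  1.61 -0.44  1.19  1.25]
```

```bash
python3 -m inch '{"jaw":[1,1,1,1,1,1,1,1,1,1,1,1],"offset":[[0.0013,-0.0014,-0.015],[0,0,-0.02],[0,0,-0.02],[0,0,-0.02],[0,0,-0.02],[0,0,-0.02],[0,0,-0.02],[0,0,-0.015],[0,0,-0.01],[0,0,-0.004],[0,0,-0.001],[0,0,0]],"turn":[0.003,0,0,0,0,0,0,0,0,0,0,0]}' 40
python3 - <<'E'
from h import *
P=[];F=[]
for i in range(5):
    snap('wrist','w11.png');s=monitor.get_state(); P.append(s['position']);F.append(s['ft_force'])
print(np.mean(P,0),np.mean(F,0)); snap('scene','s11.png'); print(look('hook_handle','scene'))
E
```

```text
clock: 23.35
position: [0.5233, -0.3346, 0.1262]
tool_rot: [-0.693, 0.694, 0.137, -0.137]
ft_force: [0.3, -0.4, -1.7]
gripper_width: 0.245
[ 0.52339191 -0.33458003  0.12637134] [ 0.04882151  0.08468997 -0.92774918]
[(0.62, [272.0, 306.1, 297.9, 353.7])]
```

```bash
python3 -m inch '{"jaw":[1,1,1,1,1],"offset":[[0,0.0015,-0.001],[0,0,-0.001],[0,0,-0.001],[0,0,0],[0,0,0]],"turn":[0,0,0,0,0]}' 40
python3 - <<'E'
from h import *
P=[];F=[]
for i in range(5):
    snap('wrist','w12.png');s=monitor.get_state(); P.append(s['position']);F.append(s['ft_force'])
print(np.mean(P,0),np.mean(F,0))
E
```

```text
clock: 24.2
position: [0.5231, -0.3325, 0.1237]
tool_rot: [0.694, -0.693, -0.137, 0.137]
ft_force: [-2.4, 3.7, 8.3]
gripper_width: 0.249
[ 0.52313142 -0.33252947  0.12371524] [-2.55758109  3.17967948  9.2109812 ]
```

```bash
python3 -m inch '{"jaw":[0.7,0.6,0.4,0.2,0,0,0,0,0,0],"offset":[[0,0,0.0005],[0,0,0],[0,0,0],[0,0,0],[0,0,0],[0,0,0],[0,0,0],[0,0,0],[0,0,0],[0,0,0]],"turn":[0,0,0,0,0,0,0,0,0,0]}' 40
python3 -m inch '{"jaw":[0,0,0,0,0,0,0,0,0],"offset":[[0,0,0.005],[0,0,0.01],[0,0,0.02],[0,0,0.025],[0,0,0.03],[0,0,0.03],[0,0,0.02],[0,0,0.005],[0,0,0]],"turn":[0,0,0,0,0,0,0,0,0]}' 40
python3 - <<'E'
from h import *
im,ct=snap('wrist','w13.png'); print('handle wrist',look('hook_handle','wrist'))
s=monitor.get_state(); print(s['position'],s['ft_force'])
print('same view as w2? pred handle top px',proj(ct,[.5241,-.3311,.172]))
a,S=snap('scene','s13.png'); print(look('hook_handle','scene'),look('loop_top','scene'),look('stand_seat','scene'))
b,T=snap('top','t13.png'); print(look('loop_top','top'))
def dif(x,y,box): l,t,r,u=box; return np.abs(x[t:u,l:r].astype(int)-y[t:u,l:r]).mean()
a0=cv2.imread('pics/scene0.png'); print('stand diff vs start',dif(a,a0,(250,300,320,380)),'ref',dif(a,a0,(430,335,475,375)))
def blob(im,ct,box,lo,hi,z):
    l,t,r,u=box; m=cv2.inRange(cv2.cvtColor(im[t:u,l:r],cv2.COLOR_BGR2HSV),lo,hi); k,_,st,ce=cv2.connectedComponentsWithStats(m); i=1+np.argmax(st[1:,4]); c=ce[i]+[l,t]; print(st[i],c,atz(ct,*c,z))
blob(b,T,(90,180,165,260),(4,110,60),(12,255,255),.038)
blob(a,S,(440,190,495,235),(4,110,100),(12,255,255),.038)
w2=cv2.imread('pics/w2.png');
E
```

```text
clock: 25.45
position: [0.523, -0.3328, 0.1232]
tool_rot: [0.694, -0.694, -0.137, 0.137]
ft_force: [-1.3, -0.7, -0.7]
gripper_width: 1.0
clock: 26.35
position: [0.5233, -0.333, 0.269]
tool_rot: [-0.693, 0.694, 0.138, -0.137]
ft_force: [-0.3, -0.1, -0.6]
gripper_width: 0.997
handle wrist [(0.78, [291.9, 191.9, 353.0, 255.0])]
[ 0.52262659 -0.33229711  0.26724234] [-0.07751708 -1.11433296 -0.86644897]
same view as w2? pred handle top px [322.70981159 237.18711683]
[(0.95, [272.5, 305.7, 299.8, 357.7])] [(0.6, [454.1, 194.8, 478.9, 222.8])] [(0.67, [252.8, 303.4, 318.1, 376.3]), (0.67, [145.8, 309.6, 211.4, 384.8]), (0.63, [187.5, 207.1, 239.7, 272.3])]
[(0.55, [106.4, 209.3, 110.3, 225.9])]
stand diff vs start 14.788988095238095 ref 7.979814814814815
[15 27  7 21 51] [107.29411765 216.84313725] [0.46988771 0.37389076 0.038     ]
[ 13   8  28  23 480] [466.60625 209.15625] [0.46857047 0.33132384 0.038     ]
```

Run:
```python
from h import *
b=cv2.imread('pics/t13.png');a=cv2.imread('pics/s13.png');T=cal('top');S=cal('scene')
for im,ct,n in((b,T,'top'),(a,S,'scene')):
    p=proj(ct,[.4660,.3370,.043]); print(n,p,'mat',proj(ct,[.466,.3365,.021]))
    h=cv2.cvtColor(im,cv2.COLOR_BGR2HSV); u,v=p.astype(int)
    for dv in(-12,-6,0,6,12): print([tuple(int(q) for q in h[v+dv,u+du]) for du in range(-40,41,8)])
```

```text
top [122.68053817 217.96881497] mat [126.40764871 220.16522081]
[(46, 45, 126), (18, 44, 193), (18, 43, 188), (15, 147, 168), (99, 43, 95), (99, 52, 83), (98, 48, 100), (98, 57, 54), (99, 54, 99), (98, 52, 99), (100, 57, 99)]
[(18, 44, 190), (19, 45, 194), (18, 46, 194), (15, 148, 158), (99, 54, 94), (100, 55, 98), (98, 53, 58), (100, 57, 99), (98, 52, 98), (99, 54, 99), (99, 54, 99)]
[(19, 45, 194), (19, 44, 195), (15, 94, 169), (11, 166, 194), (98, 52, 89), (99, 55, 97), (98, 61, 50), (100, 55, 98), (100, 54, 99), (98, 52, 98), (99, 52, 99)]
[(19, 45, 194), (18, 44, 195), (15, 119, 158), (11, 166, 191), (103, 36, 49), (99, 49, 89), (98, 54, 75), (100, 55, 97), (99, 52, 98), (100, 54, 99), (99, 52, 99)]
[(19, 44, 196), (19, 44, 196), (19, 81, 182), (15, 149, 156), (100, 50, 76), (100, 54, 71), (98, 53, 91), (99, 54, 95), (99, 55, 97), (98, 52, 98), (99, 54, 99)]
scene [467.59292426 206.560961  ] mat [465.94674926 212.32781565]
[(71, 124, 109), (71, 125, 114), (39, 43, 182), (23, 22, 246), (22, 23, 245), (22, 24, 244), (22, 26, 244), (23, 26, 243), (71, 123, 116), (70, 125, 116), (71, 126, 115)]
[(47, 49, 168), (21, 22, 246), (23, 21, 247), (17, 116, 220), (11, 167, 228), (12, 168, 235), (12, 83, 160), (23, 28, 242), (24, 30, 238), (70, 126, 117), (71, 123, 116)]
[(22, 23, 246), (23, 21, 246), (21, 22, 246), (16, 159, 200), (12, 173, 232), (11, 179, 185), (12, 169, 236), (16, 145, 215), (22, 29, 241), (37, 39, 194), (71, 126, 115)]
[(22, 23, 246), (23, 22, 246), (22, 40, 233), (15, 164, 151), (11, 172, 213), (12, 165, 238), (12, 168, 235), (16, 151, 229), (22, 27, 242), (23, 30, 238), (61, 68, 138)]
[(19, 49, 156), (21, 21, 247), (23, 21, 247), (16, 154, 220), (11, 173, 100), (10, 175, 109), (11, 182, 119), (16, 155, 217), (23, 25, 245), (21, 25, 244), (23, 25, 243)]
```

```bash
python3 -c "
from h import *
print(workorder.job_done())"
```

```text
the job is handed in; nothing more can be done
None
```

The carrier stands unhooked on the cork mat, the hook is back in its stand, and I handed the job in at about 27 s of the 69 s allowed.

I took the hook, caught the loop from the -x side, drew the carrier out and set it down gently. I then lowered the hook clear of the loop, backed it out, lifted it away and rehung it.

**Last checks**
- **Hooking and release:** the vertical wrist force went from about -1 N to -3 N when the carrier was lifted, and back to about -1 N once it stood on the mat.
- **Carrier position:** just before setting down, the wrist camera put the disc about 2 mm from the mat's centre, and I corrected for that. After release the wrist camera gave about (0.463, 0.338) and the scene camera about (0.469, 0.331), against a mat centre near (0.466, 0.337). The two readings disagree by 6 to 9 mm. Both come from rough colour patches, and the scene one may include the side of the disc or some cork.
- **Hook in its stand:** the collar pressed on the prongs with about 9 N before I let go. The wrist and scene cameras both found the handle again close to where it started.

**Checks that failed or were inconclusive**
- **Top camera:** the arm hid the mat, so its final view of the carrier was no use.
- **Stand image comparison:** the stand region differed from the first picture by 14.8, against 8.0 for a reference patch. I put this down to the arm's shadow but did not confirm it.
- **Pictures by eye:** I had used up the picture limit after setting the carrier down, so unhooking and rehanging were checked by numbers only.

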